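# Close up the cell transport box

## Robot

A 6-joint arm with a two-finger parallel gripper is mounted at the origin on the work surface. World frame = base frame: x ahead of the robot, y to its left, z up, the work surface at z = 0. Lengths are in m, angles in rad, forces in N, time in s.
With the tool pointing down it reaches from about 0.375 to 0.9 m from the base axis. Payload 3.1 kg.
Tool frame: the origin (TCP) lies between the finger pads; the fingertips stand 17 mm ahead of it and the grasp point (between the pads) lies 2 mm behind it; z points along the fingers, y is the line along which they close (so a half turn about z gives the same grasp; the last joint's range is limited). The gripper opens to 87 mm and grips with 3 to 60 N. Pads are 19 mm wide; open, the fingers measure 117 mm over their backs; the gripper's body (75 mm by 190 mm) begins 51 mm behind the grasp point.
Start: joints at [1.133, 0.527, 1.433, -0, 1.181, -0.178], TCP at [0.16, 0.604, 0.24] pointing down, gripper open.
Joint ranges: [-3.08, 3.08], [-0.75, 2.2], [0.22, 2.44], [-1.43, 4.57], [0, 2.65], [-2.85, 2.85]. Speed limits (rad/s): [2.79, 2.79, 3.14, 3.14, 3.14, 3.14].

## Interface

Orientations are given as a unit quaternion [x, y, z, w].
In Python, from rig import arm, cam gives the robot as it stands (arm), with the cameras (cam).
- The arm moves only by the tool jog_arm, called as name(argument=value, ...), one argument or row to a line, values as JSON. Schema: {"type":"object","properties":{"ticks":{"type":"array","items":{"type":"object","properties":{"d":{"type":"array","items":{"type":"number"},"minItems":3,"maxItems":3},"r":{"type":"array","items":{"type":"number"},"minItems":3,"maxItems":3}},"additionalProperties":false},"minItems":1,"maxItems":8},"jaw":{"type":"number"},"grip_n":{"type":"number"},"only":{"type":"string"},"quiet":{"type":"boolean"},"lines":{"type":"string"}},"required":["ticks"],"additionalProperties":false}. ticks is a list of rows, 1 to 8 of them, each an object with the fields d (a list: dx, dy, dz in shares of 0.75 m (1.0 is 0.75 m)), r (a list: a rotation vector rx, ry, rz in a scale on which 1.0 is pi rad); a field left out counts as zero; each row is the pose to reach, as a shift and turn from the pose commanded when the call began, along the tool's axes at that moment; what a row does not reach only later rows make up. A row lasts 1/8 s, in which the tool goes at most 0.0625 m and 0.188 rad, less where a joint would pass 70% of its speed; a pose out of reach is approached as far as the arm can. jaw is the finger opening in m, set as the call begins (left out keeps the last). The fingers move at their own pace and stop on an object; grip_n is the grip in N (left out, the last holds). Time passes only in rows, so rows that do not move let the fingers close. The tool returns the time, the measured TCP pose, the force, the opening and the grip force at its end. only (a regular expression) keeps the lines of the reply that match it, lines (a string "A,B") keeps lines A to B, and quiet returns only ok. Input that does not fit is refused with a message, and nothing moves.
- arm.get_obs(): the state, without advancing time (a new reading comes with each control period).
- cam.read_camera(name): name is "side" or "top" or "wrist"; returns (picture, depth): 384x512x3 uint8, blue, green, red; 384x512 float32, m along the optical axis (not along the pixel's ray), 0 where there is no reading.
- cam.calibration(name): a dict with "fx", "fy", "cx", "cy" (pixels), "rvec" (rotation vector, rad) and "tvec" (3), from world to camera coordinates, as OpenCV has them; the wrist camera has in their place "mount" (4x4, takes a point from camera to tool coordinates, whose origin is the TCP and whose axes are the flange's). Camera axes: x right, y down, z forward; pixel columns grow to the right and rows downward; lengths in m; the calibration is good to about 2 mm. A picture is of the moment at which its call begins: read the wrist's pose just before it. calibration takes no time and is no camera call.
- arm.job_done(): hands the job in; it is judged then, once.
The state is a dict: "t": time; "joint_positions": joint angles; "qvel": joint speeds; "effort": joint torques, N m; "eef_pos": TCP position; "tcp_rot": TCP orientation; "ft_force": force on the tool from outside, world axes, zero at the start; "wrist_torque": the same for the moment, N m; "gripper_width": finger opening in m; "grip_force": force on a finger pad.
Only numpy, scipy, OpenCV 4.12 (cv2) and the standard library are available. Lean on these libraries where they do the work, as an engineer would, in place of code of your own. Each camera call takes 0.05 s, during which the arm holds its last target. There are 200 camera calls.

## Task

Get the blue transport box ready for the courier: with the fingertips, push the upright lime-yellow inner flap down until it lies flat on its ledge over the vials, then swing the lid over the same way and press it fully shut on the rim, without slamming it. Nothing needs picking up: leave the vials in their wells, do not shove the box along the bench, and leave everything else where it stands.

Things in the scene. Friction and masses are not known exactly. Their poses are not given: they have to be found in the camera images.
- box: insulated transport box, loose on the bench: dark blue, 260 (x) x 210 (y) x 135 mm high to its rim, walls 20 mm, about 3.4 kg. Origin: centre of its underside; x along its long side, y from the flap's side (-y, with latches and grey logger) to the lid's hinge side (+y), z up. Inside, a white ledge 10 mm wide lies 95 mm above the underside; vials stand below it, tops at 88 mm
- flap (a joint): angle of the lime-yellow inner flap: 0 = folded flat on the ledge, grows as it stands up (1.57 = upright; stop at 1.69). A panel 214 mm (along box x) x 155 mm (hinge to free edge) x 10 mm, 0.12 kg. Its stiff hinge (0.17 N m) keeps it wherever it is left. Upright it stands 120 mm above the rim, in the lid's way
- flap_hinge (a point): middle of the flap's hinge line, fixed on the box at (0, -75, 100) mm in the box's frame; the line runs along box x, in the flap's mid-plane; axes as the box
- flap_edge (a point): middle of the flap's free edge (mid-thickness), 155 mm from the hinge line; y points from hinge to free edge, z out of the flap's outer face (up when folded)
- lid (a joint): angle of the blue lid: 0 = fully shut on the rim, grows as it opens (1.57 = upright, above that it leans outwards; stop at 2.0). Panel 260 mm (along box x) x 210 mm x 28 mm with a white plug 17 mm thick on its inner side, about 0.5 kg. A torque hinge (0.75 N m) holds it wherever it is left; pushing it near the free edge takes about 1 to 6 N
- lid_hinge (a point): middle of the lid's hinge line, fixed on the box at (0, 109, 137) mm in the box's frame; the line runs along box x, in the plane of the lid's inner face; the outer face is 28 mm from that plane; axes as the box
- lid_edge (a point): middle of the lid's free edge, at the corner of its outer face: 214 mm from the hinge line along the lid and 28 mm outwards from the plane of its inner face; -y points from hinge to free edge, z out of the lid's outer face (up when shut)
- vial_red: amber glass vial with a red cap, 31 mm across, 58 mm tall, standing loose in a foam well of the box at (-58, -36) mm in the box's x, y, its underside 30 mm above the box's; origin: centre of its underside
- vial_blue: amber glass vial with a blue cap, 31 mm across, 58 mm tall, standing loose in a foam well of the box at (0, 36) mm in the box's x, y, its underside 30 mm above the box's; origin: centre of its underside
- vial_white: amber glass vial with a white cap, 31 mm across, 58 mm tall, standing loose in a foam well of the box at (58, -36) mm in the box's x, y, its underside 30 mm above the box's; origin: centre of its underside
- media_bottle: white media bottle with an orange cap, 56 mm across, 100 mm tall, upright beside the box near its latches; origin: centre of its underside
- tip_box: grey pipette-tip box with a clear cover, 122 x 84 x 64 mm, beside the box behind its open lid; origin: centre of its underside
- timer: white square bench timer, 70 x 70 x 20 mm, at the back of the bench; origin: centre of its underside
- pipette: light grey hand pipette lying flat, about 270 mm long, 26 mm high, at the back of the bench; origin: on its underside near its middle
- cryo_rack: blue rack of small capped cryotubes, 130 x 80 x 57 mm, at the back of the bench; origin: centre of its underside

How it is judged:
On the way, in this order (a step that is already met when the one before it is completed fails the run):
1. the flap is folded flat (within 0.05 rad) while the lid is still open (above 1.2 rad) (value of joint flap below 0.05 rad and value of joint lid above 1.2 rad), for 0.2 s.
2. the lid is fully shut (within 0.025 rad) over the folded flap (value of joint lid below 0.025 rad and value of joint flap below 0.05 rad), for 0.2 s.
At the end, for the whole second after the job is handed in: The flap lies flat (within 0.05 rad) and the lid is fully shut over it (within 0.025 rad); the box stands level within 20 mm of where it was, the vials stand in their wells (raised less than 6 mm), and the other things are within 30 mm of where they were (all of step 2 and distance of box from where it was at the start of the episode below 0.02 m and angle between box's own z axis and vertical below 0.03 rad and linear speed of box below 0.01 m/s and z of each of vial_red, vial_blue, vial_white in the frame of box below 0.036 m and distance of each of media_bottle, tip_box, timer, pipette, cryo_rack from where it was at the start of the episode below 0.03 m); the robot touches nothing.
It fails at once if the box is shoved more than 20 mm, lifted or tipped (distance of box from where it was at the start of the episode above 0.02 m or height (world z) of box above 0.012 m or angle between box's own z axis and vertical above 0.08 rad).
It fails at once if a vial is lifted out of its well (12 mm or more) (z of any of vial_red, vial_blue, vial_white in the frame of box above 0.042 m).
It fails at once if something else on the bench is moved more than 30 mm or lifted (distance of any of media_bottle, tip_box, timer, pipette, cryo_rack from where it was at the start of the episode above 0.03 m or height (world z) of any of media_bottle, tip_box, timer, pipette, cryo_rack above 0.015 m).
It fails at once if the lid is slammed: it comes down on the rim (last 0.25 rad) faster than 1.5 rad/s (value of joint lid below 0.25 rad and velocity of joint lid below -1.5 rad/s).
It also fails if it takes over 64 s, if anything falls off the work surface, if the arm or the gripper's body presses on something with over 40 N, if the wrist force passes 120 N, or if a joint passes its speed limit or range.

## Working session

There is one attempt and no reset: what is moved stays moved. The work goes in short steps, Python scripts to look and compute and a tool call to move; the robot and the scene stay as the last step left them, time stands still between calls to the robot, and variables do not carry over. Pictures are saved under pics/ and viewed, at most 10 in all, crops included, and the job is handed in when it is done.

```bash
ls; mkdir -p pics; cat > h.py <<'E'
import numpy as np, cv2
from rig import arm, cam
from scipy.spatial.transform import Rotation as R
def cloud(name):
    o=arm.get_obs(); c=cam.calibration(name); im,d=cam.read_camera(name)
    v,u=np.mgrid[:384,:512]
    P=np.dstack([(u-c['cx'])/c['fx']*d,(v-c['cy'])/c['fy']*d,d])
    if 'mount' in c:
        M=np.array(c['mount']); P=P@M[:3,:3].T+M[:3,3]
        P=P@R.from_quat(o['tcp_rot']).as_matrix().T+o['eef_pos']
    else:
        Rm=cv2.Rodrigues(np.array(c['rvec'],float))[0]; P=(P-np.array(c['tvec']).ravel())@Rm
    P[d==0]=np.nan
    return im,P
E
python3 - <<'E'
from h import *
for n in ('side','top'):
    im,P=cloud(n); np.save(n+'.npy',P); cv2.imwrite(f'pics/{n}0.png',im)
o=arm.get_obs(); print(o['t'],o['eef_pos'],o['tcp_rot'],R.from_quat(o['tcp_rot']).as_matrix().round(3))
E
```

```text
pics
rig.py
0.1 [0.15966462 0.60364741 0.23869717] [ 1.29033945e-01  9.91639747e-01 -8.78792868e-04 -2.84548132e-04] [[-0.967  0.256 -0.001]
 [ 0.256  0.967 -0.002]
 [ 0.    -0.002 -1.   ]]
```

View pics/side0.png

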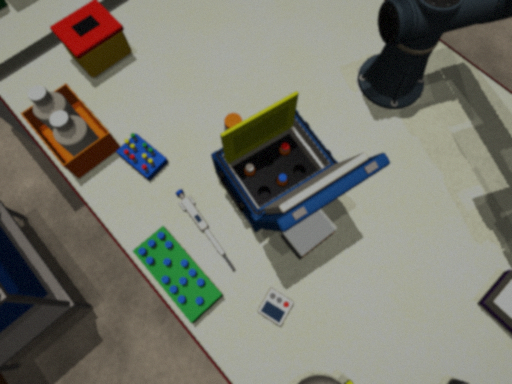

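View pics/top0.png

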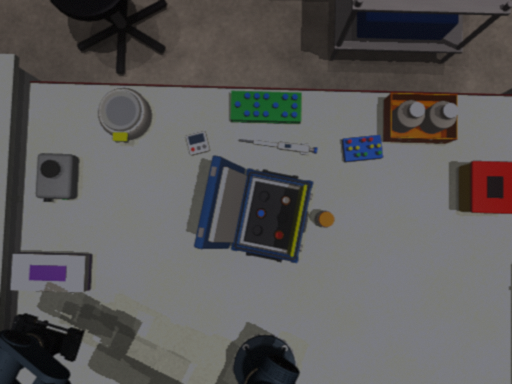

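The pictures show the box near top-view (272,217), with the upright flap on its right (300,220) and the open lid on its left (218,205). The media bottle is at (325,219). The box axes are close to the world axes, with the robot at the bottom. Next I fit the poses.

```bash
python3 - <<'E'
from h import *
for n in ('side','top'):
    im=cv2.imread(f'pics/{n}0.png'); P=np.load(n+'.npy'); hsv=cv2.cvtColor(im,cv2.COLOR_BGR2HSV)
    z=P[...,2]
    near=(P[...,0]>.2)&(P[...,0]<.8)&(abs(P[...,1])<.35)
    def rep(lbl,m):
        Q=P[m]; 
        if len(Q)<10: print(n,lbl,len(Q));return
        print(n,lbl,len(Q),'min',np.percentile(Q,2,0).round(3),'max',np.percentile(Q,98,0).round(3),'med',np.median(Q,0).round(3))
        return Q
    lime=near&(hsv[...,0]>22)&(hsv[...,0]<38)&(hsv[...,1]>120)&(z>.08)
    Q=rep('lime',lime)
    if Q is not None:
        c=Q.mean(0);w=np.linalg.svd(Q-c,full_matrices=False)[2];print(c.round(4),'normal',w[2].round(3),'long',w[0].round(3))
    blue=near&(hsv[...,0]>100)&(hsv[...,0]<125)&(hsv[...,1]>130)
    Q=rep('rim',blue&(abs(z-.135)<.006))
    if Q is not None:
        print('rect',cv2.minAreaRect((Q[:,:2]*1000).astype(np.float32)))
    Q=rep('lidblue',blue&(z>.15))
    rep('orange',near&(hsv[...,0]>8)&(hsv[...,0]<20)&(hsv[...,1]>130)&(z>.08))
    lid=near&(z>.17)&~lime&(P[...,1]>0.0)&(P[...,1]<.3)
    Q=rep('lid',lid)
    wh=lid&(hsv[...,1]<70); Q=rep('lidwhite',wh)
    if Q is not None:
        c=Q.mean(0);w=np.linalg.svd(Q-c,full_matrices=False)[2];print(c.round(4),'normal',w[2].round(3),'long',w[0].round(3))
im=cv2.imread('pics/top0.png')[140:280,170:350]; cv2.imwrite('pics/topc.png',cv2.resize(im,None,fx=4,fy=4,interpolation=cv2.INTER_CUBIC))
P=np.load('top.npy')
for r in (180,200,220,240): print(r,[(c,*P[r,c].round(3)) for c in range(196,330,7)])
E
```

```text
side lime 2442 min [ 0.4   -0.097  0.1  ] max [ 0.599 -0.062  0.256] med [ 0.503 -0.079  0.195]
[ 0.5017 -0.0794  0.1898] normal [-0.168 -0.986 -0.005] long [ 0.985 -0.168  0.047]
side rim 703 min [ 0.384 -0.119  0.13 ] max [0.652 0.094 0.138] med [0.62  0.011 0.134]
rect ((516.6407470703125, 7.311767578125), (229.0885467529297, 253.98170471191406), 80.06964111328125)
side lidblue 1752 min [0.425 0.099 0.187] max [0.668 0.201 0.34 ] med [0.569 0.171 0.335]
side orange 165 min [ 0.482 -0.205  0.096] max [ 0.527 -0.172  0.104] med [ 0.503 -0.188  0.1  ]
side lid 3818 min [0.426 0.093 0.188] max [0.666 0.2   0.34 ] med [0.556 0.157 0.327]
side lidwhite 1820 min [0.431 0.091 0.197] max [0.639 0.195 0.341] med [0.545 0.143 0.319]
[0.5429 0.1422 0.3022] normal [-0.147 -0.882  0.448] long [ 0.968 -0.221 -0.118]
top lime 379 min [ 0.399 -0.098  0.184] max [ 0.596 -0.06   0.259] med [ 0.495 -0.079  0.252]
[ 0.4954 -0.0786  0.2414] normal [0.167 0.982 0.086] long [-0.984  0.171 -0.043]
top rim 427 min [ 0.371 -0.119  0.13 ] max [0.644 0.113 0.14 ] med [0.492 0.04  0.134]
rect ((510.60424804687
[... 4974 characters left out ...]
.float64(0.427), np.float64(0.032), np.float64(0.06)), (266, np.float64(0.428), np.float64(0.008), np.float64(0.061)), (273, np.float64(0.428), np.float64(-0.015), np.float64(0.067)), (280, np.float64(0.429), np.float64(-0.038), np.float64(0.063)), (287, np.float64(0.43), np.float64(-0.061), np.float64(0.063)), (294, np.float64(0.44), np.float64(-0.069), np.float64(0.254)), (301, np.float64(0.434), np.float64(-0.101), np.float64(0.132)), (308, np.float64(0.429), np.float64(-0.137), np.float64(-0.001)), (315, np.float64(0.429), np.float64(-0.161), np.float64(0.002)), (322, np.float64(0.43), np.float64(-0.186), np.float64(-0.01)), (329, np.float64(0.431), np.float64(-0.209), np.float64(-0.0))]
```

View pics/topc.png

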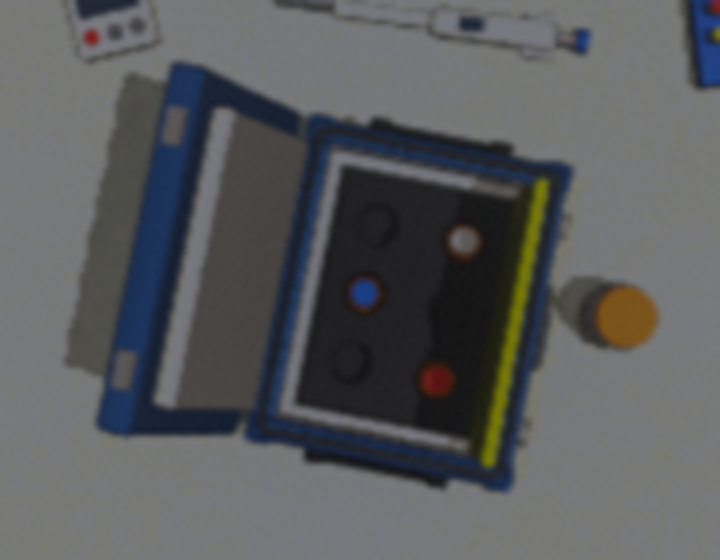

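Careful with the scale: shifts go in shares of 0.75 m and turns go in shares of pi rad. That gives: -0.19 m / 0.75 = -0.2533, -0.16 m / 0.75 = -0.2133, 1.08 rad / 3.1416 = 0.3438.

```bash
cat > plan.py <<'E'
# usage: print deltas (tool axes, from current pose) to reach tip targets given in box frame mm, with tilt (rad about box x)
import sys,json
from h import *
C=np.array([.511,-.005,0]); A=-0.171; Rz=R.from_euler('z',A)
def go(targets):
    o=arm.get_obs(); p=np.array(o['eef_pos']); R0=R.from_quat(o['tcp_rot'])
    for x,y,z,t in targets:
        Rb=Rz*R.from_euler('x',t)*R.from_matrix(np.array([[0,1,0],[1,0,0],[0,0,-1.]]))
        q=C+Rz.apply(np.array([x,y,z])/1000)-.017*Rb.as_matrix()[:,2]
        print([x,y,z,t],R0.inv().apply(q-p).round(3),(R0.inv()*Rb).as_rotvec().round(3))
    tip=p+.017*R0.as_matrix()[:,2]
    print('tip box',(Rz.inv().apply(tip-C)*1000).round(1),'F',np.round(o['ft_force'],1),'t',round(o['t'],2))
if __name__=='__main__': go(json.loads(sys.argv[1]))
E
```

jog_arm(
  ticks=[
    {"d":[0,0,-0.0667],"r":[0,0,0.0573]},
    {"d":[0,0,-0.1333],"r":[0,0,0.1146]},
    {"d":[0,0,-0.2133],"r":[0,0,0.1719]},
    {"d":[-0.0533,-0.0533,-0.2533],"r":[0,0,0.2292]},
    {"d":[-0.1067,-0.1067,-0.2533],"r":[0,0,0.2865]},
    {"d":[-0.16,-0.16,-0.2533],"r":[0,0,0.3438]},
  ],
  jaw=0,
)

```text
t: 0.85
eef_pos: [0.2457, 0.4559, 0.4297]
tcp_rot: [0.623, 0.783, 0.0, 0.0]
ft_force: [0.6, -0.1, 0.3]
gripper_width: 0.0348
grip_force: 0.0
```

```bash
python3 plan.py '[[0,-140,330,0],[0,-135,222,0]]'
```

```text
[0, -140, 330, 0] [-0.638  0.101  0.083] [ 0.001 -0.     0.398]
[0, -135, 222, 0] [-0.633  0.102  0.191] [ 0.001 -0.     0.398]
tip box [-339.9  409.1  412.7] F [ 0.6 -0.1  0.3] t 0.85
```

In the tool's units: -0.46 m / 0.75 = -0.6133, -0.4 m / 0.75 = -0.5333, 0.398 rad / 3.1416 = 0.1267.

jog_arm(
  ticks=[
    {"d":[-0.0667,0.04,0],"r":[0,0,0.0414]},
    {"d":[-0.1333,0.08,0],"r":[0,0,0.0828]},
    {"d":[-0.2133,0.1067,0],"r":[0,0,0.1267]},
    {"d":[-0.2933,0.12,0],"r":[0,0,0.1267]},
    {"d":[-0.3733,0.1333,0],"r":[0,0,0.1267]},
    {"d":[-0.4533,0.1333,0],"r":[0,0,0.1267]},
    {"d":[-0.5333,0.1333,0],"r":[0,0,0.1267]},
    {"d":[-0.6133,0.1333,0],"r":[0,0,0.1267]},
  ],
)

```text
t: 1.85
eef_pos: [0.4482, 0.0309, 0.4293]
tcp_rot: [0.763, 0.646, -0.0, -0.0]
ft_force: [1.3, 0.4, -0.2]
gripper_width: 0.0007
grip_force: 0.0
```

```bash
python3 plan.py '[[0,-140,330,0],[0,-135,222,0],[0,-110,222,0]]'
```

```text
[0, -140, 330, 0] [-0.165  0.067  0.082] [-0.    -0.     0.005]
[0, -135, 222, 0] [-0.16   0.067  0.19 ] [-0.    -0.     0.005]
[0, -110, 222, 0] [-0.135  0.067  0.19 ] [-0.    -0.     0.005]
tip box [-68.   24.7 412.3] F [ 1.3  0.4 -0.2] t 1.85
```

In the tool's units: 0.19 m / 0.75 = 0.2533, 0.15 m / 0.75 = 0.2.

jog_arm(
  ticks=[
    {"d":[-0.0667,0.04,0]},
    {"d":[-0.1333,0.08,0]},
    {"d":[-0.1867,0.0893,0.04]},
    {"d":[-0.1867,0.0893,0.12]},
    {"d":[-0.1867,0.0893,0.2]},
    {"d":[-0.1867,0.0893,0.2533]},
    {"d":[-0.1867,0.0893,0.2533]},
    {"d":[-0.1867,0.0893,0.2533]},
  ],
)

```text
t: 2.85
eef_pos: [0.4923, -0.1168, 0.2408]
tcp_rot: [0.763, 0.646, 0.0, 0.001]
ft_force: [0.7, 0.2, 0.2]
gripper_width: 0.0006
grip_force: 0.0
```

```bash
cat > arc.py <<'E'
from plan import *
def flap(s,ths): # tip centre so +y bottom corner touches outer face
    return [[0,-75+s*np.cos(t)-5*np.sin(t)-9.5,100+s*np.sin(t)+5*np.cos(t),0] for t in ths]
def lid(s,ths,off=9.5):
    return [[0,109-s*np.cos(t)+28*np.sin(t)+off,137+s*np.sin(t)+28*np.cos(t),0] for t in ths]
E
python3 -c "
from arc import *
go(flap(120,np.arange(1.7,-.01,-.1)))"
```

```text
[0, np.float64(-104.91966336772529), np.float64(218.35555478281861), 0] [ 0.008 -0.001  0.005] [0.002 0.001 0.005]
[0, np.float64(-93.00181069136217), np.float64(219.8028347534742), 0] [ 0.02  -0.     0.004] [0.002 0.001 0.005]
[0, np.float64(-80.99901073289588), np.float64(220.05308440082504), 0] [ 0.032 -0.     0.004] [0.002 0.001 0.005]
[0, np.float64(-69.03119150191336), np.float64(219.10380331311643), 0] [ 0.044 -0.     0.005] [0.002 0.001 0.005]
[0, np.float64(-57.21793149213543), np.float64(216.96447639318606), 0] [ 0.056 -0.     0.007] [0.002 0.001 0.005]
[0, np.float64(-45.67726489263525), np.float64(213.65647908845054), 0] [ 0.068 -0.     0.01 ] [0.002 0.001 0.005]
[0, np.float64(-34.524502229237825), np.float64(209.2128638145001), 0] [ 0.079 -0.     0.015] [0.002 0.001 0.005]
[0, np.float64(-23.871078219862643), np.float64(203.67802970628824), 0] [ 0.09 -0.    0.02] [0.002 0.001 0.005]
[0, np.float64(-13.823438355657606), np.float64
[... 440 characters left out ...]
), np.float64(161.91897744195612), 0] [ 0.132 -0.     0.062] [0.002 0.001 0.005]
[0, np.float64(24.080227568803018), np.float64(151.33550604705235), 0] [ 0.138 -0.     0.072] [0.002 0.001 0.005]
[0, np.float64(28.66277766176608), np.float64(140.23910724498865), 0] [ 0.142 -0.     0.083] [0.002 0.001 0.005]
[0, np.float64(32.11464268697373), np.float64(128.74065258461337), 0] [ 0.146 -0.     0.095] [0.002 0.001 0.005]
[0, np.float64(34.40133275012898), np.float64(116.95503082400934), 0] [ 0.148 -0.     0.107] [0.002 0.001 0.005]
[0, np.float64(35.50000000000001), np.float64(104.99999999999982), 0] [ 0.149 -0.     0.119] [0.002 0.001 0.005]
tip box [   0.6 -113.4  223.8] F [0.7 0.2 0.2] t 2.85
```

In the tool's units: 0.109 m / 0.75 = 0.1453, 0.1 m / 0.75 = 0.1333.

jog_arm(
  ticks=[
    {"d":[0.0267,0,0.0053]},
    {"d":[0.0467,0,0.0053]},
    {"d":[0.0667,0,0.008]},
    {"d":[0.0907,0,0.0133]},
    {"d":[0.1053,0,0.02]},
    {"d":[0.12,0,0.0267]},
    {"d":[0.1333,0,0.036]},
    {"d":[0.1453,0,0.0453]},
  ],
)

```text
t: 3.85
eef_pos: [0.5091, -0.0083, 0.2048]
tcp_rot: [0.763, 0.646, -0.0, -0.0]
ft_force: [-0.6, -1.8, 0.2]
gripper_width: 0.0005
grip_force: 0.5
```

jog_arm(
  ticks=[
    {"d":[0.0107,0,0.012]},
    {"d":[0.0213,0,0.024]},
    {"d":[0.0307,0,0.0373]},
    {"d":[0.0387,0,0.0507]},
    {"d":[0.044,0,0.0653]},
    {"d":[0.0493,0,0.0813]},
  ],
)

```text
t: 4.6
eef_pos: [0.5154, 0.0279, 0.1438]
tcp_rot: [0.763, 0.646, -0.0, -0.0]
ft_force: [0.4, -0.3, 0.8]
gripper_width: 0.0007
grip_force: 0.4
```

```bash
python3 -c "
from arc import *
go(flap(120,[.2,.1,0]))
im,P=cloud('side');cv2.imwrite('pics/s1.png',cv2.resize(im[60:280,160:440],None,fx=2.5,fy=2.5))"
```

```text
[0, np.float64(32.11464268697368), np.float64(128.74065258461354), 0] [-0.001  0.001 -0.002] [-0.    -0.     0.005]
[0, np.float64(34.40133275012896), np.float64(116.95503082400951), 0] [0.001 0.001 0.01 ] [-0.    -0.     0.005]
[0, np.float64(35.5), np.float64(105.0), 0] [0.002 0.001 0.022] [-0.    -0.     0.005]
tip box [ -1.3  33.1 126.8] F [ 0.4 -0.3  0.8] t 4.6
```

View pics/s1.png

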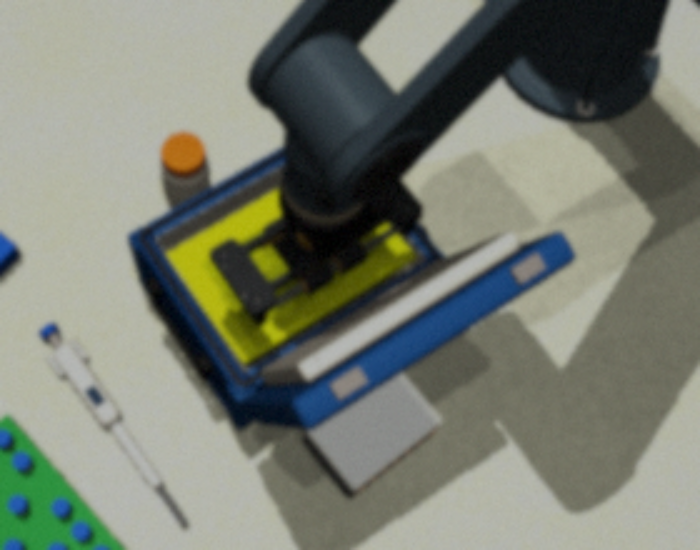

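The view shows the flap nearly folded, at about (300,270) in the crop, with the fingers on it and the lid clear and still open. I keep pressing down slowly.

In the tool's units: 0.023 m / 0.75 = 0.0307, 0.022 m / 0.75 = 0.0293.

jog_arm(
  ticks=[
    {"d":[0.0013,0,0.0093]},
    {"d":[0.0027,0,0.0187]},
    {"d":[0.0027,0,0.0253]},
    {"d":[0.0027,0,0.0293]},
    {"d":[0.0027,0,0.0307]},
  ],
)

```text
t: 5.28
eef_pos: [0.5158, 0.0296, 0.1222]
tcp_rot: [0.763, 0.646, 0.0, 0.0]
ft_force: [-2.7, -0.5, 11.4]
gripper_width: 0.0005
grip_force: 5.7
```

```bash
python3 plan.py '[[0,35,105,0]]'
```

```text
[0, 35, 105, 0] [0.    0.001 0.   ] [ 0.    -0.     0.005]
tip box [ -1.1  34.9 105.2] F [-2.7 -0.5 11.4] t 5.28
```

In the tool's units: -0.29 m / 0.75 = -0.3867, -0.23 m / 0.75 = -0.3067.

jog_arm(
  ticks=[
    {"d":[0,0,0.0013]},
    {"d":[0,0,0.0013]},
    {},
    {"d":[0,0,-0.0667]},
    {"d":[0,0,-0.1467]},
    {"d":[-0.0267,0,-0.2267]},
    {"d":[-0.0267,0,-0.3067]},
    {"d":[-0.0267,0,-0.3867]},
  ],
)

```text
t: 6.28
eef_pos: [0.512, 0.0095, 0.4136]
tcp_rot: [0.764, 0.646, 0.0, 0.0]
ft_force: [1.4, -0.9, 0.3]
gripper_width: 0.0002
grip_force: 0.0
```

```bash
python3 -c "
from arc import *
im,P=cloud('top');hsv=cv2.cvtColor(im,cv2.COLOR_BGR2HSV)
m=(hsv[...,0]>22)&(hsv[...,0]<38)&(hsv[...,1]>120)&(P[...,2]>.05)
Q=Rz.inv().apply(P[m]-C);print('lime',m.sum(),np.percentile(Q,[3,50,97],axis=0).round(3),'slope',np.polyfit(Q[:,1],Q[:,2],1))
m=(P[...,2]>.18)&(P[...,1]>.03)&(P[...,1]<.3)&(hsv[...,1]<70);m[:,250:]=0
Q=Rz.inv().apply(P[m]-C);print(m.sum());k=Q[:,1]<.17
print(np.polyfit(Q[:,2],Q[:,1],1))
cv2.imwrite('pics/t2.png',cv2.resize(im[120:300,160:400],None,fx=3,fy=3))
go([[0,100,400,0],[0,280,400,0],[0,280,300,0]])"
```

```text
lime 747 [[-0.099 -0.217  0.06 ]
 [ 0.079  0.009  0.104]
 [ 0.272  0.554  0.71 ]] slope [-0.10074086  0.16742208]
3424
[-0.13153694  0.17240604]
[0, 100, 400, 0] [ 0.085 -0.002  0.005] [0.018 0.001 0.005]
[0, 280, 400, 0] [ 0.265 -0.001  0.005] [0.018 0.001 0.005]
[0, 280, 300, 0] [ 0.265 -0.003  0.105] [0.018 0.001 0.005]
tip box [  2.7  14.6 405.5] F [ 3.  -0.1  5.2] t 6.33
```

View pics/t2.png

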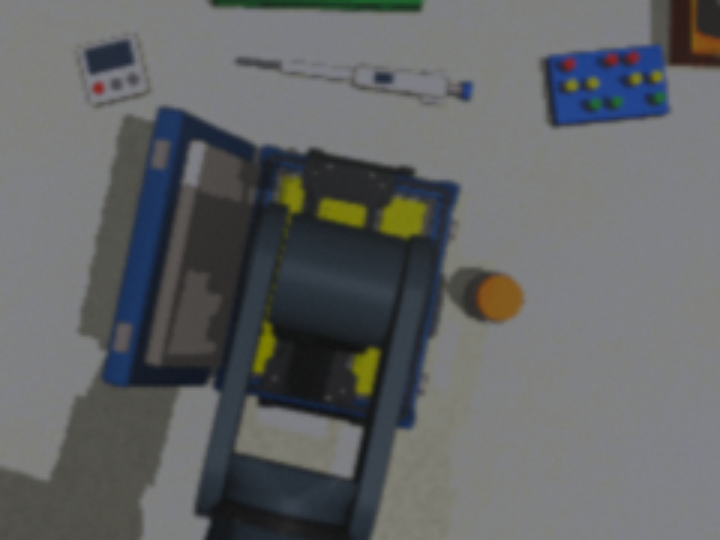

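In the tool's units: 0.285 m / 0.75 = 0.38, 0.05 m / 0.75 = 0.0667.

jog_arm(
  ticks=[
    {"d":[0.0667,0,0]},
    {"d":[0.1467,0,0]},
    {"d":[0.2267,0,0]},
    {"d":[0.3067,0,0]},
    {"d":[0.3733,0,0]},
    {"d":[0.38,0,0.0667]},
    {"d":[0.38,0,0.1333]},
    {"d":[0.38,0,0.1333]},
  ],
)

```text
t: 7.32
eef_pos: [0.5566, 0.2901, 0.3065]
tcp_rot: [0.763, 0.646, -0.005, -0.002]
ft_force: [0.4, 0.3, 0.2]
gripper_width: 0.0003
grip_force: 0.0
```

```bash
python3 -c "
from arc import *
im,P=cloud('top');hsv=cv2.cvtColor(im,cv2.COLOR_BGR2HSV);Q=Rz.inv().apply((P-C).reshape(-1,3)).reshape(P.shape)
m=(hsv[...,0]>22)&(hsv[...,0]<38)&(hsv[...,1]>120)&(abs(Q[...,0])<.1)&(abs(Q[...,1])<.08)
q=Q[m];print('lime',m.sum(),np.polyfit(q[:,1],q[:,2],1),q[:,1].min(),q[:,1].max())
q=Q[(abs(Q[...,0])<.12)&(Q[...,1]>.05)&(Q[...,1]<.24)&(Q[...,2]>.15)&(Q[...,2]<.36)];
for a in np.arange(.08,.24,.015):
  k=abs(q[:,1]-a)<.007
  if k.any(): print(round(a,3),k.sum(),np.median(q[k,2]).round(3))
go([[0,280,300,0]]+lid(185,np.arange(2,-.01,-.1)))" | sed 's/np.float64//g'
```

```text
lime 3028 [-0.00069733  0.10525503] -0.07993972536621671 0.07812493441348577
0.095 61 0.177
0.11 388 0.205
0.125 445 0.25
0.14 496 0.295
0.155 430 0.32
0.17 513 0.33
0.185 431 0.337
0.2 136 0.332
[0, 280, 300, 0] [-0.019  0.003 -0.007] [-0.004  0.002  0.005]
[0, (220.94749271234045), (293.5679125394312), 0] [-0.079  0.003 -0.   ] [-0.004  0.002  0.005]
[0, (204.80497232499573), (303.0134083499936), 0] [-0.095  0.003 -0.01 ] [-0.004  0.002  0.005]
[0, (187.80012118281053), (310.8001530610597), 0] [-0.112  0.003 -0.018] [-0.004  0.002  0.005]
[0, (170.10284613734115), (316.850344093432), 0] [-0.129  0.003 -0.024] [-0.004  0.002  0.005]
[0, (151.8899725109005), (321.1035299382424), 0] [-0.148  0.002 -0.028] [-0.004  0.002  0.005]
[0, (133.3434773163884), (323.5172141684457), 0] [-0.166  0.002 -0.03 ] [-0.004  0.002  0.005]
[0, (114.64867100313222), (324.0672800490719), 0] [-0.185  0.002 -0.031] [-0.004  0.002  0.005]
[0, (95.99234589613262), (
[... 672 characters left out ...]
(264.5682547955524), 0] [-0.318  0.002  0.029] [-0.004  0.002  0.005]
[0, (-30.4288588688014), (250.2660363747078), 0] [-0.33   0.002  0.043] [-0.004  0.002  0.005]
[0, (-40.992570305891675), (234.83210115918092), 0] [-0.34   0.002  0.059] [-0.004  0.002  0.005]
[0, (-49.96268470171971), (218.42065992786453), 0] [-0.349  0.002  0.075] [-0.004  0.002  0.005]
[0, (-57.249575638368086), (201.1956903766408), 0] [-0.357  0.002  0.092] [-0.004  0.002  0.005]
[0, (-62.78043491032365), (183.3292987074476), 0] [-0.362  0.002  0.11 ] [-0.004  0.002  0.005]
[0, (-66.50000000000006), (164.99999999999966), 0] [-0.366  0.002  0.129] [-0.004  0.002  0.005]
tip box [ -3.3 299.4 293. ] F [0.3 0.5 0.9] t 7.38
```

In the tool's units: -0.185 m / 0.75 = -0.2467, -0.166 m / 0.75 = -0.2213.

jog_arm(
  ticks=[
    {"d":[-0.06,0.004,0]},
    {"d":[-0.1067,0.004,0]},
    {"d":[-0.1267,0.004,-0.0133]},
    {"d":[-0.1493,0.004,-0.024]},
    {"d":[-0.172,0.004,-0.032]},
    {"d":[-0.1973,0.0027,-0.0373]},
    {"d":[-0.2213,0.0027,-0.04]},
    {"d":[-0.2467,0.0027,-0.0413]},
  ],
)

```text
t: 8.38
eef_pos: [0.5321, 0.1077, 0.3443]
tcp_rot: [0.763, 0.646, 0.002, 0.001]
ft_force: [3.1, 4.3, 1.2]
gripper_width: 0.0003
grip_force: 2.2
```

```bash
python3 -c "
from arc import *
im,P=cloud('side');cv2.imwrite('pics/s3.png',cv2.resize(im[60:280,160:440],None,fx=2.5,fy=2.5))
go(lid(185,np.arange(1.4,-.01,-.1)))" | sed 's/np.float64//g'
```

```text
[0, (114.64867100313228), (324.0672800490719), 0] [ 0.003 -0.001  0.003] [0.004 0.002 0.004]
[0, (95.9923458961327), (322.74823150366916), 0] [-0.016 -0.002  0.004] [0.004 0.002 0.004]
[0, (77.56090982889768), (319.5732480292838), 0] [-0.035 -0.002  0.008] [0.004 0.002 0.004]
[0, (59.53852361798832), (314.5740530112817), 0] [-0.053 -0.002  0.013] [0.004 0.002 0.004]
[0, (42.10526098901517), (307.8005967537688), 0] [-0.07  -0.002  0.019] [0.004 0.002 0.004]
[0, (25.435309339496534), (299.320557392663), 0] [-0.087 -0.002  0.028] [0.004 0.002 0.004]
[0, (9.695229315960944), (289.2186646781323), 0] [-0.102 -0.002  0.038] [0.004 0.002 0.004]
[0, (-4.957709404975116), (277.5958533829384), 0] [-0.117 -0.002  0.05 ] [0.004 0.002 0.004]
[0, (-18.3770995032296), (264.56825479555243), 0] [-0.13  -0.002  0.063] [0.004 0.002 0.004]
[0, (-30.428858868801356), (250.26603637470785), 0] [-0.142 -0.002  0.077] [0.004 0.002 0.004]
[0, (-40.992570305891604), (234.83210115918098), 0] [-0.153 -0.002  0.092] [0.004 0.002 0.004]
[0, (-49.9626847017197), (218.42065992786462), 0] [-0.162 -0.003  0.109] [0.004 0.002 0.004]
[0, (-57.24957563836807), (201.19569037664087), 0] [-0.169 -0.003  0.126] [0.004 0.002 0.004]
[0, (-62.780434910323635), (183.3292987074477), 0] [-0.175 -0.003  0.144] [0.004 0.002 0.004]
[0, (-66.50000000000004), (164.99999999999974), 0] [-0.178 -0.003  0.162] [0.004 0.002 0.004]
tip box [  1.5 112.1 327. ] F [1.3 1.4 2.8] t 8.43
```

View pics/s3.png

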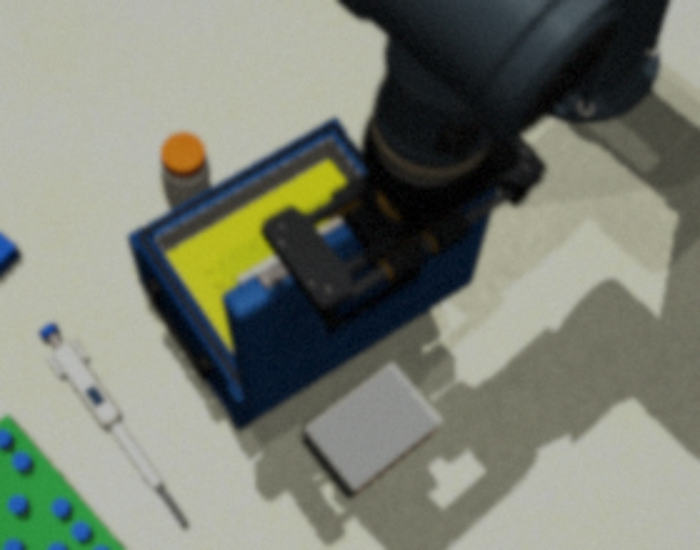

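The lid, at about (350,260) in the crop, is now just past upright. The flap is flat and the box has not moved. I continue along the arc.

In the tool's units: -0.13 m / 0.75 = -0.1733, -0.117 m / 0.75 = -0.156.

jog_arm(
  ticks=[
    {"d":[-0.0213,-0.0013,0.0027]},
    {"d":[-0.0467,-0.0027,0.008]},
    {"d":[-0.0707,-0.0027,0.0147]},
    {"d":[-0.0933,-0.0027,0.024]},
    {"d":[-0.116,-0.0027,0.036]},
    {"d":[-0.136,-0.0027,0.0493]},
    {"d":[-0.156,-0.0027,0.0653]},
    {"d":[-0.1733,-0.0027,0.0827]},
  ],
)

```text
t: 9.43
eef_pos: [0.5067, -0.0209, 0.2793]
tcp_rot: [0.763, 0.646, -0.001, -0.0]
ft_force: [-0.6, -0.2, 3.2]
gripper_width: 0.0005
grip_force: 1.5
```

```bash
python3 -c "
from arc import *
go(lid(185,np.arange(.6,-.01,-.1)))" | sed 's/np.float64//g'
```

```text
[0, (-18.377099503229495), (264.56825479555255), 0] [-0.002  0.002 -0.002] [-0.001  0.001  0.005]
[0, (-30.428858868801285), (250.266036374708), 0] [-0.014  0.001  0.012] [-0.001  0.001  0.005]
[0, (-40.99257030589152), (234.83210115918112), 0] [-0.025  0.001  0.028] [-0.001  0.001  0.005]
[0, (-49.96268470171958), (218.4206599278648), 0] [-0.034  0.001  0.044] [-0.001  0.001  0.005]
[0, (-57.249575638367986), (201.1956903766411), 0] [-0.041  0.001  0.061] [-0.001  0.001  0.005]
[0, (-62.78043491032358), (183.32929870744795), 0] [-0.046  0.001  0.079] [-0.001  0.001  0.005]
[0, (-66.5), (165.00000000000003), 0] [-0.05   0.001  0.097] [-0.001  0.001  0.005]
tip box [ -1.5 -16.4 262.3] F [-0.6 -0.2  3.2] t 9.43
```

In the tool's units: 0.089 m / 0.75 = 0.1187, 0.082 m / 0.75 = 0.1093.

jog_arm(
  ticks=[
    {"d":[-0.016,0.0013,0.016]},
    {"d":[-0.0307,0.0013,0.0347]},
    {"d":[-0.0413,0.0013,0.0533]},
    {"d":[-0.0493,0.0013,0.0707]},
    {"d":[-0.056,0.0013,0.0853]},
    {"d":[-0.06,0.0013,0.0987]},
    {"d":[-0.0627,0.0013,0.1093]},
    {"d":[-0.064,0.0013,0.1187]},
  ],
)

```text
t: 10.42
eef_pos: [0.5009, -0.0677, 0.1913]
tcp_rot: [0.763, 0.646, 0.0, 0.001]
ft_force: [-1.3, -0.7, 1.7]
gripper_width: 0.0002
grip_force: 0.9
```

jog_arm(
  ticks=[
    {"d":[-0.0013,0,0.0053]},
    {"d":[-0.0013,0,0.0093]},
    {"d":[-0.0013,0,0.0133]},
    {"d":[-0.0013,0,0.016]},
  ],
)

```text
t: 10.92
eef_pos: [0.5009, -0.0685, 0.1821]
tcp_rot: [0.763, 0.646, 0.0, 0.001]
ft_force: [-7.9, 1.5, 30.6]
gripper_width: 0.0003
grip_force: 15.3
```

```bash
python3 plan.py '[[0,-66,165,0]]'
```

```text
[0, -66, 165, 0] [-0.002 -0.001  0.   ] [0.002 0.001 0.006]
tip box [  0.9 -64.3 165.1] F [-7.9  1.5 30.6] t 10.93
```

In the tool's units: -0.22 m / 0.75 = -0.2933, -0.2 m / 0.75 = -0.2667.

jog_arm(
  ticks=[
    {"d":[0,0,0.0013]},
    {"d":[0,0,0.0013]},
    {"d":[0,0,-0.0267]},
    {"d":[0,0,-0.1067]},
    {"d":[0,0,-0.1867]},
    {"d":[0,0,-0.2667]},
    {"d":[-0.0667,0,-0.2933]},
    {"d":[-0.1467,0,-0.2933]},
  ],
)

```text
t: 11.92
eef_pos: [0.4832, -0.1771, 0.4023]
tcp_rot: [0.762, 0.647, 0.001, 0.003]
ft_force: [0.3, 0.3, -0.9]
gripper_width: 0.0007
grip_force: 0.0
```

jog_arm(
  ticks=[
    {"d":[-0.08,0,0]},
    {"d":[-0.16,0,0]},
    {"d":[-0.24,0,0]},
    {"d":[-0.24,0,0]},
    {"d":[-0.24,0,0]},
  ],
)

```text
t: 12.55
eef_pos: [0.4523, -0.3535, 0.3989]
tcp_rot: [0.763, 0.646, 0.001, -0.001]
ft_force: [1.1, 1.5, 0.9]
gripper_width: 0.0004
grip_force: 0.0
```

```bash
python3 -c "
from arc import *
im,P=cloud('top');hsv=cv2.cvtColor(im,cv2.COLOR_BGR2HSV);Q=Rz.inv().apply((P-C).reshape(-1,3)).reshape(P.shape)
m=(hsv[...,0]>100)&(hsv[...,0]<125)&(hsv[...,1]>130)&(abs(Q[...,0])<.12)&(abs(Q[...,1])<.095)&(Q[...,2]>.12)&(Q[...,2]<.25)
q=Q[m];print(m.sum(),np.polyfit(q[:,1],q[:,2],1),np.median(q,0))
cv2.imwrite('pics/t4.png',cv2.resize(im[120:300,160:400],None,fx=3,fy=3));go([])"
```

```text
4613 [-9.43166851e-05  1.65009724e-01] [-0.00092459  0.00076361  0.1649939 ]
tip box [   1.6 -352.7  382.3] F [-0.2  0.   0.6] t 12.6
```

View pics/t4.png

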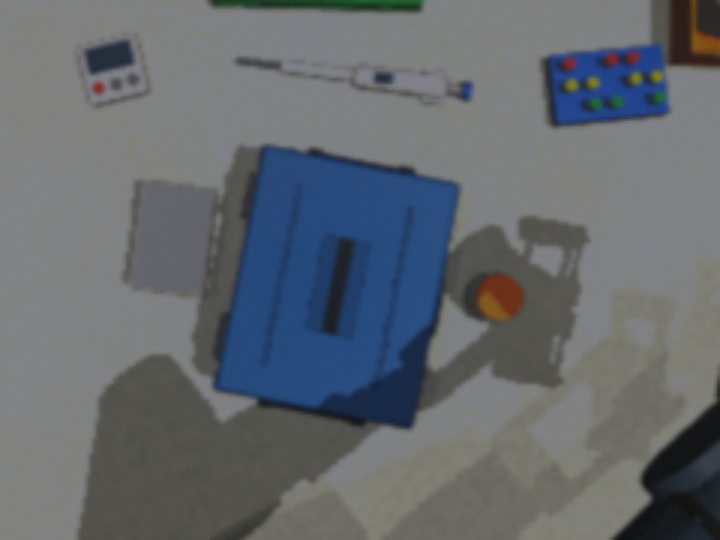

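The lid at (340,290) is shut: it measures level at 165 mm with a slope of -0.0001. The box and everything around it are where they started, and the arm is clear.

```bash
python3 -c "
from rig import arm, cam
print(arm.job_done())"
```

```text
the job is handed in; nothing more can be done
None
```

The job is handed in at about 12.6 s: the flap measured flat on its ledge, the lid is shut level on the rim with no slam, and in the last top view the box and the things around it had not visibly moved; the hand-in returned no verdict.

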